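# Click the length stop into its index notch

### The arm

A 6-joint arm with a two-finger parallel gripper is mounted at the origin on the work surface. World frame = base frame: x ahead of the robot, y to its left, z up, the work surface at z = 0. Lengths are in m, angles in rad, forces in N, time in s.
With the tool pointing down it reaches from about 0.35 to 0.725 m from the base axis. Payload 4.3 kg.
Tool frame: the origin (TCP) lies at the very end of the fingers, on their centre line; the grasp point (between the pads) lies 19 mm behind it; z points along the fingers, y is the line along which they close (so a half turn about z gives the same grasp; the last joint's range is limited). The gripper opens to 85 mm and grips with 20 to 120 N. Pads are 22 mm wide; open, the fingers measure 114 mm over their backs; the gripper's body (76 mm by 85 mm) begins 54 mm behind the grasp point. The pads swing forward as they close: fully open they stand 13 mm farther back than shut.
Start: joints at [-1.277, 0.377, 0.081, 1.274, 0, 1.46], TCP at [0.226, -0.529, 0.231] pointing down, gripper open.
Joint ranges: [-2.72, 2.72], [-0.84, 1.66], [-1.02, 1.22], [-1.77, 2.12], [-1.37, 1.28], [-3.14, 3.14]. Speed limits (rad/s): [2.57, 2.57, 3.14, 3.14, 3.14, 3.14].

### API

Orientations are given as [roll, pitch, yaw] about the fixed x, y, z axes, in that order (R = Rz(yaw) Ry(pitch) Rx(roll)).
In Python, from bench import ctrl gives the robot as it stands.
- The arm moves only by the tool apply_moves, never from a script. Its arguments are lists of equal length, an entry for each row: "offset": the shift along the tool's x, y, z scaled (see below), a list of three; "twist": the turn, a rotation vector about the tool's x, y, z scaled (see below), a list of three; "hand": the opening, from 0 (shut) to 1 (fully open). In form: {"offset": [[x, y, z], ...], "twist": [[ax, ay, az], ...], "hand": [hand, ...]}. A call has 1 to 12 rows; each row is the pose to reach, as a shift and turn from the pose commanded when the call began, along the tool's axes at that moment; what a row does not reach only later rows make up. The controller multiplies each number of a shift by 0.2 m and each number of a turn by 45 degrees. A row lasts 1/12 s, in which the tool goes at most 41.7 mm and 7.16 degrees, less where a joint would pass 70% of its speed; a pose out of reach is approached as far as the arm can. A call with a number of a shift or a turn outside -1 to 1 is refused whole. A call with a gripper value outside its range is refused whole. The fingers move at their own pace and stop on an object; the grip force is fixed at half the most. Time passes only in rows, so rows that repeat a pose let the fingers close. It gives the time, the measured TCP pose, the force, the opening and the grip force at its end, in the units of the state.
- ctrl.observe(): the state, without advancing time (a new reading comes with each control period).
- ctrl.capture(name): name is "scene" or "side" or "wrist"; returns the picture (384x512x3 uint8, red, green, blue); there is no depth.
- ctrl.camera_model(name): a dict with "fx", "fy", "cx", "cy" (pixels), "k1" (the pictures are not rectified: a ray, as slopes to the right and down, at radius r is drawn at 1 + k1 r^2 times it, then the intrinsics apply), "R" (3x3) and "t" (3): a world point X has camera coordinates R X + t; the wrist camera has in their place "hand_eye" (4x4, takes a point from camera to tool coordinates, whose origin is the TCP and whose axes are the flange's). Camera axes: x right, y down, z forward; pixel columns grow to the right and rows downward; lengths in m; the calibration is good to about 2 mm. A picture is of the moment at which its call begins: read the wrist's pose just before it. camera_model takes no time and is no camera call.
- ctrl.job_done(): hands the job in; it is judged then, once.
The state is a dict: "time": time; "joint_positions": joint angles; "qvel": joint speeds; "joint_efforts": joint torques, N m; "tool_pos": TCP position; "tcp_rot": TCP orientation; "wrist_force": force on the tool from outside, world axes, zero at the start; "moment": the same for the moment, N m; "finger_gap": finger opening in m; "gripper_force": force on a finger pad.
Only numpy, scipy, OpenCV 4.12 (cv2) and the standard library are available. Lean on these libraries where they do the work, as an engineer would, in place of code of your own. Each camera call takes 0.05 s, during which the arm holds its last target. There are 200 camera calls.

### The job

On the measuring rail, push the sliding length stop with your fingertips towards the low notched clip until its spring pin drops into the notch with a click, and leave it seated there. Only push it: do not take hold of the stop or pull up its pin, and leave the jar, hex keys, ratchet and hammer where they are.

Things in the scene. Friction and masses are not known exactly. Their poses are not given: they have to be found in the camera images.
- rail: Aluminium measuring rail fixed to the bench, 72 x 430 x 20 mm (x, y, z), end caps 26 mm high. y runs along the rail (sliding direction), z up; origin at the centre of its underside, on the bench. A guide rib 24 mm wide, top 30 mm above the bench, runs its whole length at x = -12 mm. The strip around x = +25 mm is a ledge, 20 mm above the bench, for the clip and the end stop.
- cursor: The sliding length stop: grey plastic block 44 x 40 x 39 mm (x, y, z) on the rib, top 70 mm above the bench. Origin mid-block in x and y, 30 mm above the bench; axes as the rail's. Upright pushing faces at y = +20 and -20 mm. Slides only along the rail, friction about 0.6 N, stays where left, travels up to 178 mm either way from mid-rail (past the clip if pushed on).
- pin_tip (a point): Lowest point of the spring pin's ball tip (8 mm ball), at x = +37, y = 0 mm of the length stop, moving with it. A spring presses it down with about 7 N. Tip height above the bench: 20.3 mm at rest, about 23.5 mm on the clip's flats, 20.5 mm in the notch. On top the pin has a black button 22 mm across, its top 72 mm above the bench at rest.
- clip: Low dark steel index clip fixed on the ledge, 20 x 52 x 4 mm: at each end an 11 mm ramp, then a flat, and in the middle a V notch across it, 10 mm wide at the top. Origin mid-notch, 20 mm above the bench, axes as the rail's. It sits at rail x = +25 mm and y from 90 to 140 mm either side of the middle. Climbing a ramp takes 3 to 8 N.
- endstop: Plain upright dark steel block 20 x 20 x 34 mm fixed on the ledge towards the other end of the rail (the opposite side from the clip, 90 to 140 mm from the middle); it blocks the length stop's side arm. Origin at the centre of its underside, 20 mm above the bench; axes as the rail's.
- jar: Bystander: clear acrylic screw jar with a screw-top lid, 68 mm across and 68 mm high, loose; origin at the centre of its underside.
- hexkeys: Bystander: orange plastic holder 90 x 26 x 30 mm with six steel hex keys standing up to 85 mm, loose; origin at the centre of its underside, x along the holder.
- ratchet: Bystander: chrome ratchet 202 mm long lying on the bench, up to 32 mm high, loose; origin at bench level near mid-length, x towards its head.
- hammer: Bystander: hammer with black rubber grip, 280 mm long, lying on the bench, loose; origin on its underside, x towards its head.
- cursor_arm (a point): Middle of the length stop's side arm, x = +31, y = 0 mm of the stop, 46 mm above the bench. The arm is 24 mm wide in y, 14 mm high, reaches out on +x and carries the barrel of the spring pin; the end stop blocks it.
- notch (a point): The middle of the clip's notch at the height of the clip's top, 24 mm above the bench. About 5 mm before it the pin begins to drop 3 mm and from about 4 mm it draws the length stop on to the middle by itself, and the pushing force dips to nothing; about 12 to 20 N would push it out again.

How it is judged:
At the end, for the whole second after the job is handed in: The length stop rests with its pin in the clip's notch: the tip within 2.5 mm of the notch's middle along the rail and more than 1.2 mm below the clip's top, not moving (y of pin_tip in the frame of clip between -0.0025 and 0.0025 m and z of pin_tip in the frame of clip below 0.0028 m and linear speed of cursor below 0.005 m/s); the robot touches nothing.
It fails at once if the length stop is taken between the fingers (x of the grasp point in the frame of cursor between -0.018 and 0.018 m and y of the grasp point in the frame of cursor between -0.015 and 0.015 m and z of the grasp point in the frame of cursor below 0.045 m and contact force between the fingers and cursor above 0.5 N).
It fails at once if the spring pin is pulled up (more than 4 mm above where the clip raises it) (z of pin_tip in the frame of rail above 0.028 m).
It fails at once if the jar, hex keys, ratchet or hammer is moved more than 20 mm (distance of any of jar, hexkeys, ratchet, hammer from where it was at the start of the episode above 0.02 m).
It also fails if it takes over 48 s, if anything falls off the work surface, if the arm or the gripper's body presses on something with over 40 N, if the wrist force passes 120 N, or if a joint passes its speed limit or range.

## Working session

There is one attempt and no reset: what is moved stays moved. The work goes in short steps, Python scripts to look and compute and a tool call to move; the robot and the scene stay as the last step left them, time stands still between calls to the robot, and variables do not carry over. Pictures are saved under pics/ and viewed, at most 10 in all, crops included, and the job is handed in when it is done.

Besides the shell and the picture viewer there is one more tool, called after "Request:" by a JSON object that holds its "op" and its "data", one argument or row to a line. apply_moves: Moves the arm, as the interface text tells. Its arguments: {"type":"object","properties":{"offset":{"type":"array","items":{"type":"array","items":{"type":"number"}}},"twist":{"type":"array","items":{"type":"array","items":{"type":"number"}}},"hand":{"type":"array","items":{"type":"number"}}},"required":["offset","twist","hand"]}

```bash
mkdir -p pics
python3 - <<'E'
from bench import ctrl
import cv2,numpy as np
s=ctrl.observe()
print({k:np.round(v,3) for k,v in s.items()})
for n in ("scene","side"):
    cv2.imwrite(f"pics/{n}1.png",ctrl.capture(n)[...,::-1])
    m=ctrl.camera_model(n);print(n,m)
print(ctrl.camera_model("wrist"))
E
```

```text
{'time': np.float64(0.0), 'joint_positions': array([-1.277,  0.378,  0.08 ,  1.274,  0.   ,  1.461]), 'qvel': array([ 0.   , -0.001, -0.   , -0.   , -0.   ,  0.001]), 'joint_efforts': array([-1.0000e-03, -4.6361e+01,  2.6987e+01,  2.1000e-02, -0.0000e+00,
       -0.0000e+00]), 'tool_pos': array([ 0.226, -0.528,  0.23 ]), 'tcp_rot': array([-3.14 , -0.   ,  0.404]), 'wrist_force': array([ 0.698, -0.382, -0.373]), 'moment': array([ 0.008,  0.035, -0.028]), 'gripper_force': np.float64(0.0), 'finger_gap': np.float64(0.085)}
scene {'fx': 353.94769366563384, 'fy': 353.94769366563384, 'cx': 257.41093568014014, 'cy': 188.98928653533878, 'k1': -0.029665668446994004, 'R': array([[-0.62303033,  0.78219224, -0.00291773],
       [ 0.53437112,  0.42290638, -0.73184541],
       [-0.57120987, -0.45752103, -0.68146444]]), 't': array([ 0.31992791, -0.28812501,  1.14421242])}
side {'fx': 362.8910910933438, 'fy': 362.8910910933438, 'cx': 256.7727044129436, 'cy': 192.17211991918072, 'k1': -0.11147889885860057, 'R': array([[ 0.99907901, -0.04242111, -0.00644835],
       [-0.03176287, -0.6301279 , -0.77584145],
       [ 0.02884878,  0.77533172, -0.63089498]]), 't': array([-0.54561914,  0.11026818,  0.63544738])}
{'fx': 264.47005742641284, 'fy': 264.47005742641284, 'cx': 255.7527432901478, 'cy': 195.93274632600975, 'k1': 0.0006362253381559403, 'hand_eye': array([[-5.57729214e-04, -9.55741712e-01, -2.94206507e-01,
         7.52434263e-02],
       [ 9.99999787e-01, -6.32520026e-04,  1.59060646e-04,
        -9.81747206e-04],
       [-3.38112401e-04, -2.94206355e-01,  9.55741862e-01,
        -1.42836972e-01],
       [ 0.00000000e+00,  0.00000000e+00,  0.00000000e+00,
         1.00000000e+00]])}
```

View pics/scene1.png

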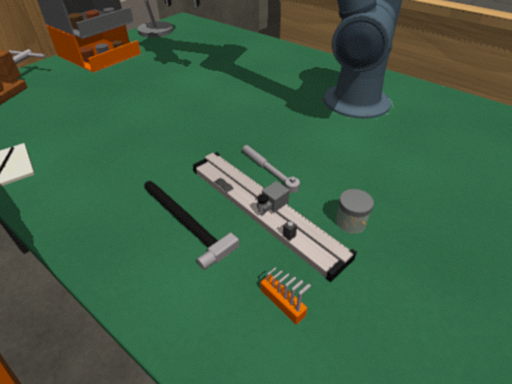

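View pics/side1.png

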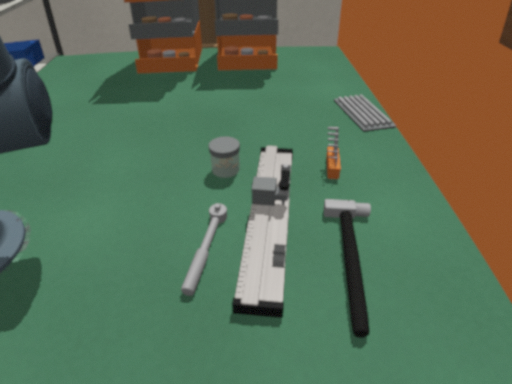

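The scene view shows the rail from (205,160) to (343,262), with the clip at (224,185), the stop at (274,197) and the end stop at (289,230). In the side view the clip is at (279,255) and the stop at (264,190), so the push goes roughly towards -y. I'll zoom in next.

Run:
```python
import cv2,numpy as np
a=cv2.imread("pics/scene1.png")[140:280,185:380]
b=cv2.imread("pics/side1.png")[135:315,200:320]
a=cv2.resize(a,None,fx=4,fy=4,interpolation=cv2.INTER_CUBIC)[:,:]
b=cv2.resize(b,None,fx=3.3,fy=3.3,interpolation=cv2.INTER_CUBIC)
cv2.imwrite("pics/a.png",a);cv2.imwrite("pics/b.png",b);print(a.shape,b.shape)
```

```text
(560, 780, 3) (594, 396, 3)
```

View pics/a.png

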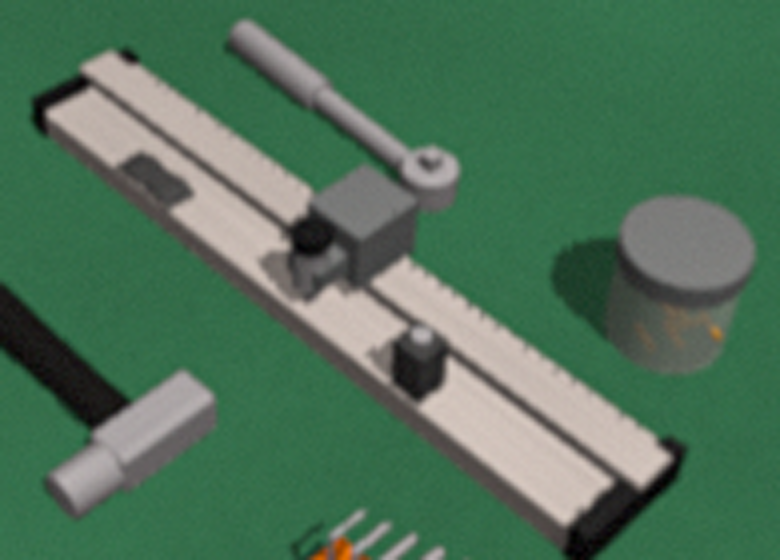

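View pics/b.png

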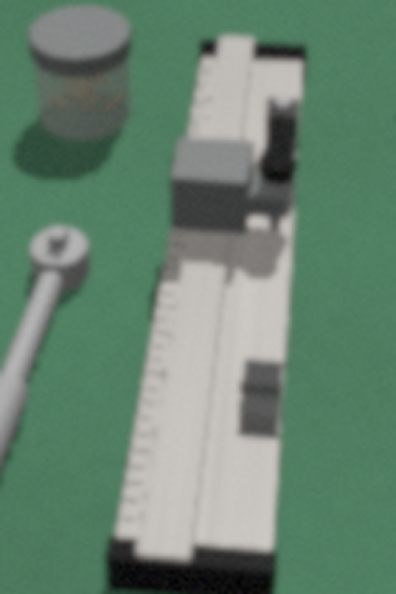

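The crops show the stop's top face, the clip with its notch, and the rail end caps clearly. I'll cast rays from those corners.

```bash
cat > h.py <<'E'
import cv2,numpy as np
from bench import ctrl
def ray(n,px,M=None):
    m=ctrl.camera_model(n)
    K=np.array([[m["fx"],0,m["cx"]],[0,m["fy"],m["cy"]],[0,0,1]])
    p=cv2.undistortPoints(np.array(px,float).reshape(-1,1,2),K,np.array([m["k1"],0,0,0.]))[:,0]
    d=np.c_[p,np.ones(len(p))]
    if n=="wrist": T=M@m["hand_eye"];return T[:3,3],d@T[:3,:3].T
    return -m["R"].T@m["t"],d@m["R"]
def plane(n,px,z,M=None):
    o,d=ray(n,px,M);return o+d*((z-o[2])/d[:,2])[:,None]
E
python3 - <<'E'
from h import *
np.set_printoptions(precision=4,suppress=True)
A=lambda p:(np.array(p)+.5)/4-.5+[185,140]
B=lambda p:(np.array(p)+.5)/3.3-.5+[200,135]
print("cur scene\n",plane("scene",A([(310,205),(365,168),(418,203),(362,243)]),.07)[:,:2])
print("cur side\n",plane("side",B([(178,140),(250,143),(251,182),(173,179)]),.07)[:,:2])
print("caps side(nl,nr,fr,fl)\n",plane("side",B([(110,542),(274,550),(305,45),(203,43)]),.026)[:,:2])
print("caps scene (left,right-near,right-far, far-left)\n",plane("scene",A([(36,103),(573,540),(683,448),(130,52)]),.026)[:,:2])
print("clip side ends\n",plane("side",B([(262,362),(258,435)]),.02)[:,:2])
print("clip side notch\n",plane("side",B([(261,391)]),.024)[:,:2])
print("clip scene ends\n",plane("scene",A([(135,165),(177,194)]),.02)[:,:2])
print("endstop top\n",plane("side",B([(283,100)]),.054)[:,:2],plane("scene",A([(420,335)]),.054)[:,:2])
print("jar lid",plane("scene",A([(688,240)]),.068)[:,:2],"ratchet head",plane("side",B([(60,245)]),.03)[:,:2])
E
```

```text
cur scene
 [[0.5864 0.0707]
 [0.5457 0.076 ]
 [0.5506 0.1135]
 [0.5921 0.1082]]
cur side
 [[0.5451 0.1069]
 [0.5862 0.1019]
 [0.5838 0.0662]
 [0.541  0.071 ]]
caps side(nl,nr,fr,fl)
 [[ 0.5055 -0.1328]
 [ 0.5784 -0.1404]
 [ 0.6409  0.2743]
 [ 0.5686  0.2806]]
caps scene (left,right-near,right-far, far-left)
 [[ 0.5814 -0.1443]
 [ 0.6489  0.2694]
 [ 0.5721  0.2845]
 [ 0.5086 -0.1345]]
clip side ends
 [[ 0.5837 -0.0216]
 [ 0.5775 -0.0699]]
clip side notch
 [[ 0.581 -0.045]]
clip scene ends
 [[ 0.5809 -0.063 ]
 [ 0.5842 -0.027 ]]
endstop top
 [[0.6127 0.1668]] [[0.6122 0.1586]]
jar lid [[0.4867 0.2348]] ratchet head [[0.4759 0.0643]]
```

The rail is yawed about -0.15 rad. The stop is at about (0.566, 0.089) and the notch at about (0.581, -0.0455), so the push is about 131 mm. I'll approach with the fingers shut, staying high.

Request:
{"op": "apply_moves", "data": {
  "offset": [
    [0.12, -0.1, 0],
    [0.25, -0.2, 0],
    [0.37, -0.31, 0],
    [0.5, -0.41, 0],
    [0.62, -0.51, 0],
    [0.75, -0.61, 0],
    [0.87, -0.71, 0],
    [0.98, -0.81, 0],
    [0.98, -0.81, 0]
  ],
  "twist": [
    [0, 0, -0.07],
    [0, 0, -0.14],
    [0, 0, -0.21],
    [0, 0, -0.28],
    [0, 0, -0.35],
    [0, 0, -0.42],
    [0, 0, -0.5],
    [0, 0, -0.57],
    [0, 0, -0.65]
  ],
  "hand": [0, 0, 0, 0, 0, 0, 0, 0, 0]
}}

```text
time: 0.85
tool_pos: [0.3434, -0.298, 0.231]
tcp_rot: [-3.139, -0.003, 0.922]
wrist_force: [-1.2, 0.1, -1.2]
finger_gap: 0.0003
gripper_force: 0.0
```

Request:
{"op": "apply_moves", "data": {
  "offset": [
    [0.14, -0.03, 0],
    [0.28, -0.05, 0],
    [0.42, -0.08, 0],
    [0.56, -0.1, 0],
    [0.7, -0.13, 0],
    [0.84, -0.15, 0],
    [0.98, -0.18, 0],
    [0.98, -0.18, 0]
  ],
  "twist": [
    [0, 0, -0.08],
    [0, 0, -0.16],
    [0, 0, -0.24],
    [0, 0, -0.32],
    [0, 0, -0.4],
    [0, 0, -0.48],
    [0, 0, -0.56],
    [0, 0, -0.64]
  ],
  "hand": [0, 0, 0, 0, 0, 0, 0, 0]
}}

```text
time: 1.52
tool_pos: [0.4347, -0.1217, 0.2309]
tcp_rot: [-3.141, -0.002, 1.425]
wrist_force: [-0.0, -0.3, -0.2]
finger_gap: -0.0001
gripper_force: 0.0
```

Request:
{"op": "apply_moves", "data": {
  "offset": [
    [0.16, 0.08, 0],
    [0.33, 0.16, 0],
    [0.49, 0.25, 0],
    [0.65, 0.33, 0],
    [0.82, 0.41, 0],
    [0.98, 0.49, 0],
    [0.98, 0.49, 0]
  ],
  "twist": [
    [0, 0, 0],
    [0, 0, 0],
    [0, 0, 0],
    [0, 0, 0],
    [0, 0, 0],
    [0, 0, 0],
    [0, 0, 0]
  ],
  "hand": [0, 0, 0, 0, 0, 0, 0]
}}

```text
time: 2.1
tool_pos: [0.563, 0.0579, 0.2301]
tcp_rot: [3.141, -0.002, 1.423]
wrist_force: [1.2, -0.7, 0.1]
finger_gap: -0.0003
gripper_force: 0.0
```

Request:
{"op": "apply_moves", "data": {
  "offset": [
    [0.16, 0, 0.0],
    [0.32, 0, 0],
    [0.49, 0, 0.12],
    [0.49, 0, 0.24],
    [0.49, 0, 0.36],
    [0.49, 0, 0.48],
    [0.49, 0, 0.48],
    [0.49, 0, 0.48]
  ],
  "twist": [
    [0, 0, 0],
    [0, 0, 0],
    [0, 0, 0],
    [0, 0, 0],
    [0, 0, 0],
    [0, 0, 0],
    [0, 0, 0],
    [0, 0, 0]
  ],
  "hand": [0, 0, 0, 0, 0, 0, 0, 0]
}}

```text
time: 2.77
tool_pos: [0.5736, 0.1494, 0.1339]
tcp_rot: [-3.137, 0.002, 1.417]
wrist_force: [-1.2, -0.3, 0.7]
finger_gap: 0.0001
gripper_force: 0.0
```

Run:
```python
from h import *
s=ctrl.observe();print(s["tool_pos"],s["tcp_rot"],s["wrist_force"])
w=ctrl.capture("wrist")[...,::-1];b=ctrl.capture("side")[...,::-1]
cv2.imwrite("pics/w2.png",w);cv2.imwrite("pics/side2.png",b)
c=cv2.resize(b[110:302,190:340],None,fx=2,fy=2,interpolation=cv2.INTER_CUBIC)
cv2.imwrite("pics/m2.png",np.hstack([w[:, :480],c]))
```

```text
[0.57362854 0.1493786  0.13386572] [-3.13723671e+00  1.56988590e-03  1.41682350e+00] [-1.18009436 -0.26159876  0.74335042]
```

View pics/m2.png

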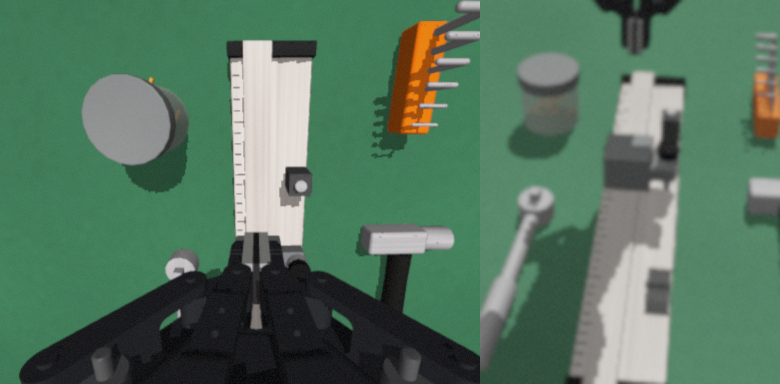

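The wrist view shows the fingers at (257,240) in line with the rib, and the end stop at (298,182). In the side view the tip is still above the stop. I'll check the end stop position and rail direction from this close view.

Run:
```python
from h import *
from scipy.spatial.transform import Rotation as R
s=ctrl.observe();M=np.eye(4);M[:3,:3]=R.from_euler("xyz",s["tcp_rot"]).as_matrix();M[:3,3]=s["tool_pos"]
np.set_printoptions(precision=4,suppress=True)
e=plane("wrist",[(298,176)],.054,M);r=plane("wrist",[(228,42),(316,41)],.026,M);q=plane("wrist",[(243.5,60),(243.5,230),(271,60),(271,230)],.03,M)
for p in (e,r,q): print(p[:,:2],"tool:\n",((p-M[:3,3])@M[:3,:3])[:,:2])
```

```text
[[0.6162 0.1684]] tool:
 [[0.0247 0.0365]]
[[0.5735 0.2866]
 [0.6475 0.2759]] tool:
 [[ 0.1349 -0.0239]
 [ 0.1356  0.0509]]
[[0.5843 0.2702]
 [0.5578 0.1146]
 [0.6074 0.2666]
 [0.5857 0.1102]] tool:
 [[ 0.1203 -0.0108]
 [-0.0375 -0.013 ]
 [ 0.1203  0.0127]
 [-0.0376  0.0153]]
```

Request:
{"op": "apply_moves", "data": {
  "offset": [
    [0, 0, 0.09],
    [0, 0, 0.18],
    [0, 0, 0.27],
    [0, 0, 0.36],
    [0, 0, 0.44],
    [0, 0, 0.44],
    [0, 0, 0.44],
    [0, 0, 0.44]
  ],
  "twist": [
    [0, 0, 0],
    [0, 0, 0],
    [0, 0, 0],
    [0, 0, 0],
    [0, 0, 0],
    [0, 0, 0],
    [0, 0, 0],
    [0, 0, 0]
  ],
  "hand": [0, 0, 0, 0, 0, 0, 0, 0]
}}

```text
time: 3.53
tool_pos: [0.5772, 0.15, 0.0494]
tcp_rot: [3.138, -0.001, 1.417]
wrist_force: [-0.4, -0.3, 0.5]
finger_gap: 0.0004
gripper_force: 0.0
```

Request:
{"op": "apply_moves", "data": {
  "offset": [
    [-0.02, 0, 0],
    [-0.04, 0, 0],
    [-0.06, 0, 0],
    [-0.08, 0, 0],
    [-0.1, 0, 0],
    [-0.12, 0, 0],
    [-0.14, 0, 0],
    [-0.16, 0, 0],
    [-0.18, 0, 0],
    [-0.2, 0, 0],
    [-0.2, 0, 0]
  ],
  "twist": [
    [0, 0, 0],
    [0, 0, 0],
    [0, 0, 0],
    [0, 0, 0],
    [0, 0, 0],
    [0, 0, 0],
    [0, 0, 0],
    [0, 0, 0],
    [0, 0, 0],
    [0, 0, 0],
    [0, 0, 0]
  ],
  "hand": [0, 0, 0, 0, 0, 0, 0, 0, 0, 0, 0]
}}

```text
time: 4.45
tool_pos: [0.5692, 0.1095, 0.0472]
tcp_rot: [-3.141, 0.001, 1.416]
wrist_force: [-0.5, 0.0, -0.2]
finger_gap: 0.0002
gripper_force: 0.0
```

Run:
```python
from h import *
s=ctrl.observe();print(s["tool_pos"],s["tcp_rot"],s["wrist_force"])
a=ctrl.capture("scene")[...,::-1][140:280,185:335];b=ctrl.capture("side")[...,::-1][135:315,200:320]
a=cv2.resize(a,(450,420),interpolation=cv2.INTER_CUBIC);b=cv2.resize(b,(280,420),interpolation=cv2.INTER_CUBIC)
cv2.imwrite("pics/m3.png",np.hstack([a,b]))
```

```text
[0.56922842 0.10954146 0.04721958] [-3.14144607e+00  6.62606779e-04  1.41616754e+00] [-0.50705787  0.00086209 -0.21453425]
```

View pics/m3.png

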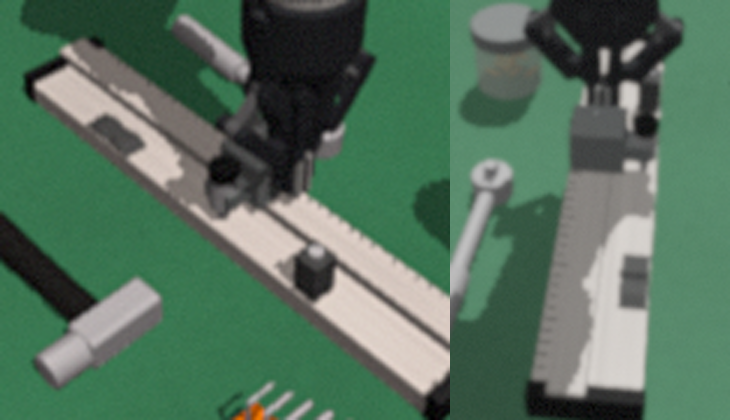

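The fingertips are now on the stop's rear face, and the stop has moved about 10 mm. About 120 mm remains. I'll push 80 mm at moderate speed, then go slowly.

Request:
{"op": "apply_moves", "data": {
  "offset": [
    [-0.03, 0, 0],
    [-0.07, 0, 0],
    [-0.11, 0, 0],
    [-0.15, 0, 0],
    [-0.19, 0, 0],
    [-0.23, 0, 0],
    [-0.27, 0, 0],
    [-0.31, 0, 0],
    [-0.34, 0, 0],
    [-0.37, 0, 0],
    [-0.39, 0, 0],
    [-0.4, 0, 0]
  ],
  "twist": [
    [0, 0, 0],
    [0, 0, 0],
    [0, 0, 0],
    [0, 0, 0],
    [0, 0, 0],
    [0, 0, 0],
    [0, 0, 0],
    [0, 0, 0],
    [0, 0, 0],
    [0, 0, 0],
    [0, 0, 0],
    [0, 0, 0]
  ],
  "hand": [0, 0, 0, 0, 0, 0, 0, 0, 0, 0, 0, 0]
}}

```text
time: 5.55
tool_pos: [0.557, 0.0307, 0.0473]
tcp_rot: [-3.142, 0.0, 1.416]
wrist_force: [0.8, 1.1, 0.1]
finger_gap: -0.0001
gripper_force: 0.3
```

Run:
```python
from h import *
s=ctrl.observe();print(s["tool_pos"],s["tcp_rot"],s["wrist_force"])
a=ctrl.capture("scene")[...,::-1][140:240,185:305];b=ctrl.capture("side")[...,::-1][175:315,220:320]
a=cv2.resize(a,(480,400),interpolation=cv2.INTER_CUBIC);b=cv2.resize(b,None,fx=3,fy=3,interpolation=cv2.INTER_CUBIC)[:400]
cv2.imwrite("pics/m4.png",np.hstack([a,b]))
```

```text
[0.55701876 0.03066918 0.0472929 ] [-3.14154396e+00  2.54375333e-04  1.41644093e+00] [0.76600769 1.13655864 0.07650222]
```

View pics/m4.png

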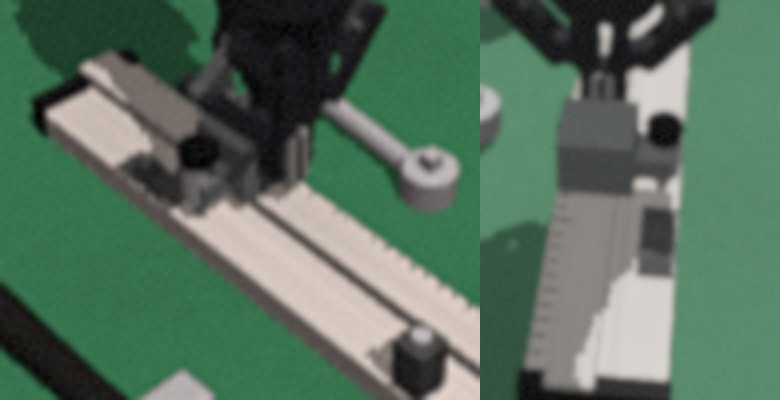

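The pin's button is at (200,148) in the scene crop and (664,128) in the side crop, just short of the clip. I'll compute the remaining gap.

Run:
```python
from h import *
u=np.array([.153,.988])
n=np.array([.581,-.0455])
for c,p in (("scene",[(234.6,176.8)]),("side",[(281.2,217.5)])):
    q=plane(c,p,.071)[0,:2];print(q,(q-n)@u)
t=ctrl.observe()["tool_pos"][:2];print("by contact",(t-n)@u-.031, (t-n)@[.988,-.153])
```

```text
[ 0.58912296 -0.00215596] 0.04406672845574775
[ 0.58674173 -0.00862733] 0.03730868261017804
by contact 0.04081243858101971 -0.03555739371793083
```

Request:
{"op": "apply_moves", "data": {
  "offset": [
    [-0.01, 0, 0],
    [-0.02, 0, 0],
    [-0.03, 0, 0],
    [-0.04, 0, 0],
    [-0.05, 0, 0],
    [-0.06, 0, 0],
    [-0.07, 0, 0],
    [-0.08, 0, 0],
    [-0.08, 0, 0]
  ],
  "twist": [
    [0, 0, 0],
    [0, 0, 0],
    [0, 0, 0],
    [0, 0, 0],
    [0, 0, 0],
    [0, 0, 0],
    [0, 0, 0],
    [0, 0, 0],
    [0, 0, 0]
  ],
  "hand": [0, 0, 0, 0, 0, 0, 0, 0, 0]
}}

```text
time: 6.4
tool_pos: [0.5546, 0.015, 0.0472]
tcp_rot: [-3.142, 0.0, 1.416]
wrist_force: [0.7, -0.8, -0.7]
finger_gap: -0.0001
gripper_force: 0.0
```

Request:
{"op": "apply_moves", "data": {
  "offset": [
    [-0.01, 0, 0],
    [-0.02, 0, 0],
    [-0.02, 0, 0],
    [-0.02, 0, 0]
  ],
  "twist": [
    [0, 0, 0],
    [0, 0, 0],
    [0, 0, 0],
    [0, 0, 0]
  ],
  "hand": [0, 0, 0, 0]
}}

```text
time: 6.73
tool_pos: [0.5542, 0.0126, 0.0473]
tcp_rot: [3.141, -0.002, 1.418]
wrist_force: [-0.0, 5.4, 0.3]
finger_gap: -0.0003
gripper_force: 2.5
```

Request:
{"op": "apply_moves", "data": {
  "offset": [
    [-0.01, 0, 0],
    [-0.02, 0, 0],
    [-0.02, 0, 0],
    [-0.02, 0, 0]
  ],
  "twist": [
    [0, 0, 0],
    [0, 0, 0],
    [0, 0, 0],
    [0, 0, 0]
  ],
  "hand": [0, 0, 0, 0]
}}

```text
time: 7.07
tool_pos: [0.5535, 0.0078, 0.0473]
tcp_rot: [3.141, -0.0, 1.417]
wrist_force: [0.3, 3.4, 0.6]
finger_gap: 0.0003
gripper_force: 1.8
```

Request:
{"op": "apply_moves", "data": {
  "offset": [
    [-0.01, 0, 0],
    [-0.02, 0, 0],
    [-0.02, 0, 0],
    [-0.02, 0, 0]
  ],
  "twist": [
    [0, 0, 0],
    [0, 0, 0],
    [0, 0, 0],
    [0, 0, 0]
  ],
  "hand": [0, 0, 0, 0]
}}

```text
time: 7.4
tool_pos: [0.5529, 0.0029, 0.0473]
tcp_rot: [3.141, 0.002, 1.417]
wrist_force: [0.1, -0.3, 0.9]
finger_gap: -0.0
gripper_force: 0.3
```

Request:
{"op": "apply_moves", "data": {
  "offset": [
    [-0.01, 0, 0],
    [-0.02, 0, 0],
    [-0.02, 0, 0],
    [-0.02, 0, 0]
  ],
  "twist": [
    [0, 0, 0],
    [0, 0, 0],
    [0, 0, 0],
    [0, 0, 0]
  ],
  "hand": [0, 0, 0, 0]
}}

```text
time: 7.73
tool_pos: [0.5522, -0.0011, 0.0473]
tcp_rot: [3.141, 0.002, 1.416]
wrist_force: [0.4, -0.2, -0.2]
finger_gap: 0.0001
gripper_force: 0.0
```

Request:
{"op": "apply_moves", "data": {
  "offset": [
    [-0.005, 0, 0],
    [-0.01, 0, 0],
    [-0.01, 0, 0]
  ],
  "twist": [
    [0, 0, 0],
    [0, 0, 0],
    [0, 0, 0]
  ],
  "hand": [0, 0, 0]
}}

```text
time: 7.98
tool_pos: [0.5519, -0.0026, 0.0473]
tcp_rot: [3.141, 0.001, 1.417]
wrist_force: [-0.2, 0.5, 0.8]
finger_gap: 0.0003
gripper_force: 0.2
```

Request:
{"op": "apply_moves", "data": {
  "offset": [
    [-0.005, 0, 0],
    [-0.01, 0, 0],
    [-0.01, 0, 0]
  ],
  "twist": [
    [0, 0, 0],
    [0, 0, 0],
    [0, 0, 0]
  ],
  "hand": [0, 0, 0]
}}

```text
time: 8.23
tool_pos: [0.5516, -0.0047, 0.0473]
tcp_rot: [3.142, 0.001, 1.417]
wrist_force: [0.0, -0.8, -0.3]
finger_gap: 0.0003
gripper_force: 0.0
```

Run:
```python
from h import *
s=ctrl.observe();print(s["tool_pos"],s["wrist_force"])
a=ctrl.capture("scene")[...,::-1][140:220,185:285];b=ctrl.capture("side")[...,::-1][195:295,230:310]
w=ctrl.capture("wrist")[...,::-1][200:384,200:400]
a=cv2.resize(a,(450,360),interpolation=cv2.INTER_CUBIC);b=cv2.resize(b,(288,360),interpolation=cv2.INTER_CUBIC)
cv2.imwrite("pics/m5.png",np.hstack([a,b]))
```

```text
[ 0.55157103 -0.00465671  0.04730197] [ 0.02653845 -0.78153714 -0.26508971]
```

View pics/m5.png

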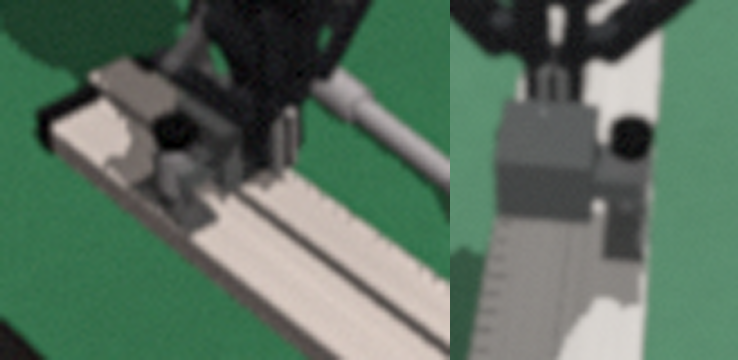

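In both crops the pin is over the clip (button at (174,131) and (631,137)). I'll measure the gap to the notch again.

Run:
```python
from h import *
u=np.array([.153,.988]);n=np.array([.581,-.0455])
for z in (.071,.075):
  for c,p in (("scene",[(223.2,168.7)]),("side",[(279.8,232.6)])):
    q=plane(c,p,z)[0,:2];print(z,q,(q-n)@u)
t=ctrl.observe()["tool_pos"][:2];print("by contact",(t-n)@u-.031)
```

```text
0.071 [ 0.58423039 -0.03986314] 0.0060634635019434216
0.071 [ 0.58125095 -0.04335835] 0.002154343285326752
0.075 [ 0.58761961 -0.03637509] 0.01002820950233599
0.075 [ 0.58075608 -0.04727148] -0.0017875467201253104
by contact 0.005057871660202273
```

Request:
{"op": "apply_moves", "data": {
  "offset": [
    [-0.005, 0, 0],
    [-0.005, 0, 0],
    [-0.005, 0, 0]
  ],
  "twist": [
    [0, 0, 0],
    [0, 0, 0],
    [0, 0, 0]
  ],
  "hand": [0, 0, 0]
}}

```text
time: 8.63
tool_pos: [0.5514, -0.0053, 0.0473]
tcp_rot: [3.142, 0.0, 1.417]
wrist_force: [-0.4, -0.4, 0.3]
finger_gap: 0.0001
gripper_force: 0.0
```

Request:
{"op": "apply_moves", "data": {
  "offset": [
    [-0.002, 0, 0],
    [-0.004, 0, 0],
    [-0.006, 0, 0]
  ],
  "twist": [
    [0, 0, 0],
    [0, 0, 0],
    [0, 0, 0]
  ],
  "hand": [0, 0, 0]
}}

```text
time: 8.88
tool_pos: [0.5513, -0.0065, 0.0473]
tcp_rot: [3.142, 0.0, 1.417]
wrist_force: [-0.3, -0.3, 0.9]
finger_gap: 0.0002
gripper_force: 0.0
```

Request:
{"op": "apply_moves", "data": {
  "offset": [
    [-0.002, 0, 0],
    [-0.004, 0, 0],
    [-0.006, 0, 0]
  ],
  "twist": [
    [0, 0, 0],
    [0, 0, 0],
    [0, 0, 0]
  ],
  "hand": [0, 0, 0]
}}

```text
time: 9.13
tool_pos: [0.5511, -0.0076, 0.0473]
tcp_rot: [-3.142, 0.0, 1.417]
wrist_force: [0.1, 0.4, -0.1]
finger_gap: -0.0002
gripper_force: 0.0
```

Request:
{"op": "apply_moves", "data": {
  "offset": [
    [-0.002, 0, 0],
    [-0.004, 0, 0],
    [-0.006, 0, 0]
  ],
  "twist": [
    [0, 0, 0],
    [0, 0, 0],
    [0, 0, 0]
  ],
  "hand": [0, 0, 0]
}}

```text
time: 9.38
tool_pos: [0.5509, -0.0088, 0.0473]
tcp_rot: [-3.142, 0.0, 1.417]
wrist_force: [-0.2, -0.6, -0.3]
finger_gap: 0.0002
gripper_force: 0.0
```

Request:
{"op": "apply_moves", "data": {
  "offset": [
    [-0.002, 0, 0],
    [-0.004, 0, 0]
  ],
  "twist": [
    [0, 0, 0],
    [0, 0, 0]
  ],
  "hand": [0, 0]
}}

```text
time: 9.55
tool_pos: [0.5508, -0.0096, 0.0473]
tcp_rot: [-3.142, 0.0, 1.417]
wrist_force: [0.3, 0.0, 0.8]
finger_gap: 0.0
gripper_force: 0.0
```

Request:
{"op": "apply_moves", "data": {
  "offset": [
    [-0.002, 0, 0],
    [-0.004, 0, 0]
  ],
  "twist": [
    [0, 0, 0],
    [0, 0, 0]
  ],
  "hand": [0, 0]
}}

```text
time: 9.72
tool_pos: [0.5507, -0.01, 0.0473]
tcp_rot: [3.142, -0.001, 1.417]
wrist_force: [-0.1, 1.0, -0.7]
finger_gap: -0.0001
gripper_force: 0.9
```

Request:
{"op": "apply_moves", "data": {
  "offset": [
    [-0.002, 0, 0],
    [-0.004, 0, 0]
  ],
  "twist": [
    [0, 0, 0],
    [0, 0, 0]
  ],
  "hand": [0, 0]
}}

```text
time: 9.88
tool_pos: [0.5507, -0.0103, 0.0473]
tcp_rot: [3.142, -0.002, 1.417]
wrist_force: [0.5, 4.1, 0.9]
finger_gap: -0.0
gripper_force: 2.0
```

The stop jumped about 5 mm ahead of the fingers. On renewed contact, force rises steeply with almost no motion, so it appears to be seated. I'll back off straight, then lift.

Request:
{"op": "apply_moves", "data": {
  "offset": [
    [0.02, 0, 0],
    [0.06, 0, 0],
    [0.12, 0, 0],
    [0.18, 0, 0],
    [0.22, 0, 0],
    [0.22, 0, -0.12],
    [0.22, 0, -0.26],
    [0.22, 0, -0.4],
    [0.25, 0, -0.55],
    [0.35, 0, -0.65],
    [0.45, 0, -0.7],
    [0.45, 0, -0.7]
  ],
  "twist": [
    [0, 0, 0],
    [0, 0, 0],
    [0, 0, 0],
    [0, 0, 0],
    [0, 0, 0],
    [0, 0, 0],
    [0, 0, 0],
    [0, 0, 0],
    [0, 0, 0],
    [0, 0, 0],
    [0, 0, 0],
    [0, 0, 0]
  ],
  "hand": [0, 0, 0, 0, 0, 0, 0, 0, 0, 0, 0, 0]
}}

```text
time: 10.88
tool_pos: [0.5667, 0.0814, 0.1907]
tcp_rot: [3.135, -0.003, 1.421]
wrist_force: [0.0, -0.8, 0.2]
finger_gap: 0.0
gripper_force: 0.0
```

Run:
```python
from h import *
s=ctrl.observe();print(s["tool_pos"],s["wrist_force"])
a=ctrl.capture("scene")[...,::-1][140:220,185:285];b=ctrl.capture("side")[...,::-1][195:295,230:310]
a=cv2.resize(a,(450,360),interpolation=cv2.INTER_CUBIC);b=cv2.resize(b,(288,360),interpolation=cv2.INTER_CUBIC)
cv2.imwrite("pics/m6.png",np.hstack([a,b]))
```

```text
[0.56670536 0.08142933 0.19069626] [ 0.03598348 -0.8330896   0.20384307]
```

View pics/m6.png

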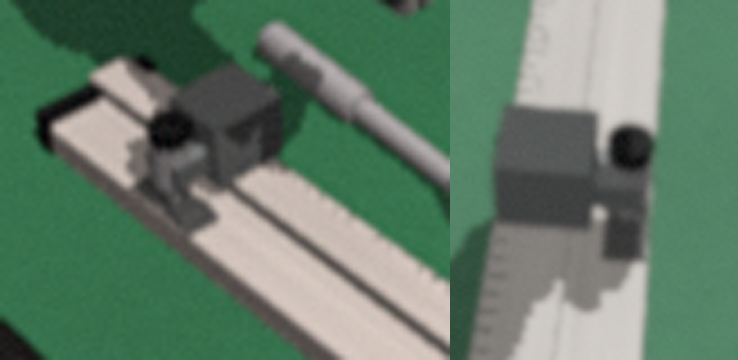

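The picture shows the stop standing free over the middle of the clip. The button is at (170,130) in the scene crop and (631,146) in the side crop, about 4–5 mm further along, which puts the pin at the notch.

```bash
python3 -c "
from bench import ctrl
print(ctrl.job_done())"
```

```text
the job is handed in; nothing more can be done
None
```

I pushed the length stop along the rail until its pin appeared to drop into the clip's notch, backed the arm clear, and handed the job in at about 11 s; no verdict came back, so the seating rests on the force readings (a jump of about 5 mm, then a stiff stop at 4 N) and the final pictures.

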